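# Raise the tray camera to its second stop

## Robot

A 6-joint arm with a two-finger parallel gripper is mounted at the origin on the work surface. World frame = base frame: x ahead of the robot, y to its left, z up, the work surface at z = 0. Lengths are in m, angles in rad, forces in N, time in s.
With the tool pointing down it reaches from about 0.425 to 0.95 m from the base axis. Payload 3.5 kg.
Tool frame: the origin (TCP) lies between the finger pads; the fingertips stand 22 mm ahead of it and the grasp point (between the pads) lies 3 mm ahead of it; z points along the fingers, y is the line along which they close (so a half turn about z gives the same grasp; the last joint's range is limited). The gripper opens to 85 mm and grips with 20 to 120 N. Pads are 22 mm wide; open, the fingers measure 114 mm over their backs; the gripper's body (76 mm by 85 mm) begins 54 mm behind the grasp point. The pads swing forward as they close: fully open they stand 13 mm farther back than shut.
Start: joints at [1.143, 0.286, 1.577, -0, 1.279, -0.15], TCP at [0.185, 0.649, 0.253] pointing down, gripper open.
Joint ranges: [-2.77, 2.77], [-0.9, 2.22], [0.21, 2.48], [-1.53, 4.67], [0.24, 2.81], [-2.84, 2.84]. Speed limits (rad/s): [2.79, 2.79, 3.14, 3.14, 3.14, 3.14].

## Interface

Orientations are given as a rotation vector (axis times angle).
In Python, from station import bot, camera, spotter gives the robot as it stands.
- The arm moves only by the tool drive_tool, never from a script. Its argument "steps" is a list of rows, each a list of 2 entries, a list of its own where there are three numbers: the shift along the tool's x, y, z in mm, then the turn, a rotation vector about the tool's x, y, z in degrees. In form: [[[dx, dy, dz], [rx, ry, rz]], ...]. A call has 1 to 8 rows; each row is the pose to reach, as a shift and turn from the pose commanded when the call began, along the tool's axes at that moment; what a row does not reach only later rows make up. A row lasts 1/12 s, in which the tool goes at most 41.7 mm and 7.16 degrees, less where a joint would pass 70% of its speed; a pose out of reach is approached as far as the arm can. A call with a gripper value outside its range is refused whole. "gripper" is the closure in counts, from 0 (fully open) to 255 (shut), set as the call begins (left out, the last holds). The fingers move at their own pace and stop on an object; "newtons" is the grip in N (left out, the last holds). Time passes only in rows, so rows that repeat a pose let the fingers close. It gives the time, the measured TCP pose, the force, the opening and the grip force at its end, in the units of the state.
- bot.read_state(): the state, without advancing time (a new reading comes with each control period).
- camera(name): name is "scene" or "top"; returns a dict with "pixels" (384x512x3 uint8, blue, green, red), "mtx" (3x3 intrinsics, pixels), "extrinsics" (4x4, takes a point from camera to world coordinates). Camera axes: x right, y down, z forward; pixel columns grow to the right and rows downward; lengths in m; the calibration is good to about 2 mm. A picture is of the moment at which its call begins. There is no depth.
- bot.sign_off(): hands the job in; it is judged then, once.
Trained networks look in the newest picture that a camera, given by its name, has taken for a name from the list of things; names that differ only in an ending like _2 or _b are one class to them, and where a whole thing is asked for, a point or a joint stands for the part that bears it (a point fixed in the world has none). Each returns a list of dicts, best first, with "score" (0 to 1); they miss things now and then, are a little off and sometimes report something else, mostly with a low value. They report only what shows in the picture. A call takes as long as a camera call. They do not tell look-alikes from the thing itself.
- spotter.spot_in(camera, thing): "position" ([x, y, z] in m, in world coordinates, good to about 4 mm: the middle of the surface that is visible of it).
- spotter.landmark_of(camera, thing): "position" ([x, y, z] in m, in world coordinates, good to about 4 mm: a listed point, or the origin of a listed thing).
The state is a dict: "clock": time; "qpos": joint angles; "joint_vel": joint speeds; "joint_efforts": joint torques, N m; "ee_pos": TCP position; "tool_rot": TCP orientation; "contact_force": force on the tool from outside, world axes, zero at the start; "wrist_torque": the same for the moment, N m; "gripper_width": opening from 0.0 (shut) to 1.0 (fully open); "gripper_force": force on a finger pad.
Only numpy, scipy, OpenCV 4.12 (cv2) and the standard library are available. Lean on these libraries where they do the work, as an engineer would, in place of code of your own. Each camera call takes 0.05 s, during which the arm holds its last target. There are 200 camera calls.

## Task

Get the camera stand ready to film the coffee tray: with the mast still fully down, slide the stand's carriage along its rail until its orange pointer lines up with the yellow mark. Then squeeze the red release button into the white head on top of the mast, and pull the mast straight up past the first stop to the second stop, as far as it goes, keeping the carriage at the mark. Finish while still squeezing the button and holding the mast fully up by its head, without letting go, and leave the cups, coffee pot and sugar jar where they stand.

Things in the scene. Friction and masses are not known exactly. Their poses are not given: they have to be found in the camera images.
- stand: Fixed camera stand: dark steel plate 110 x 340 mm, 12 mm thick, with an aluminium rail along its middle (its y axis). Origin at the centre of its underside, z up. Its +y end faces the coffee tray; its +x side carries the mark and faces away from the robot. The mast stands over the rail (stand x = 0).
- carriage (a joint): Slide of the grey carriage (60 mm square, with a 36 mm square sleeve, 42 mm at its mouth 140 mm above the counter) along the rail towards stand +y, in m, 0 to 0.22; at 0 the mast axis is at stand y = -0.11. About 3 N of friction: it stays where left. Moving the mast's head along the rail takes the carriage with it.
- pointer (a point): Tip of the orange pointer on the carriage's +x side, 37 mm from the mast axis, 17 mm above the counter. Axes as the stand's.
- mark: Yellow mark lying on the stand's plate on its +x side: a bar 18 mm (x) x 8 mm (y) x 4 mm. Origin at the centre of its underside, axes as the stand's. The carriage is in place when the pointer has the mark's y (in the stand's axes).
- mast (a joint): Height of the telescopic mast above its lowest position, in m: 0 down, 0.045 first stop, 0.09 second stop and end of travel. Locked while the red button is out; with the button squeezed it slides (0.8 N friction, 0.3 kg with head and camera) and sinks if let go. If the button comes out on the way, the latch catches at the next stop.
- head: White grip block on top of the mast, 30 (x) x 26 (y) x 44 mm high, axes as the stand's. Origin at the centre of its underside, 168 mm above the counter when the mast is down. Below it the black camera, 24 mm high, points out to stand +y (15 to 75 mm from the mast axis), its top 4 mm under the head's underside.
- grip (a point): Centre of the white head, 22 mm above its underside (190 mm above the counter when the mast is down), on the mast axis; axes as the stand's.
- button (a joint): Red squeeze button (20 mm wide, 32 mm high, at the grip's height) in the head's +x face, in m: 0 out (8 mm proud of the face), 0.006 fully in; the latch is free beyond 0.004. Springy: 2 N starts it, 6 N holds it in. Pinch the head along stand x, one finger on the button, one on the far face (38 mm apart, 32 mm with the button in).
- tray: Black serving tray fixed on the counter, 340 x 280 mm, 16 mm high, beyond the stand's +y end. Origin at the centre of its underside.
- cup_a: White cup on an orange-rimmed saucer (one piece), 110 mm across, 58 mm high, on the tray. Origin at the centre of its underside.
- cup_b: White cup on a blue-rimmed saucer (one piece), 110 mm across, 58 mm high, on the tray. Origin at the centre of its underside.
- coffee_pot: Black round coffee pot with handle and spout, 132 mm across the body, 155 mm high, on the tray. Origin at the centre of its underside.
- sugar_jar: White jar with a dark lid, 64 mm across, 90 mm high, on the counter on the stand's +x side. Origin at the centre of its underside.
Things that resemble listed ones, but are neither listed nor needed, are in the scene too. Leave any pink look-alike of the sugar_jar alone. There is more than one size of the coffee_pot; the one meant has the size given above.

How it is judged:
On the way, in this order (a step that is already met when the one before it is completed fails the run):
1. the carriage's pointer is at the mark with the mast still down (y of pointer in the frame of mark between -0.008 and 0.008 m and value of joint mast below 0.01 m), for 0.2 s.
2. the button is squeezed and the mast is at its second stop, the carriage at the mark (y of pointer in the frame of mark between -0.008 and 0.008 m and value of joint mast above 0.084 m and value of joint button above 0.004 m), for 0.2 s.
At the end, for the whole second after the job is handed in: Pointer within 8 mm of the mark along the rail; mast within 6 mm of its second stop; button squeezed in more than 4 mm, so the latch carries nothing; fingers press the head with over 2 N; cups, pot and jar upright (within 0.2 rad) and within 30 mm of where they were (all of step 2 and contact force between the fingers and head above 2 N and distance of each of cup_a, cup_b, coffee_pot, sugar_jar from where it was at the start of the episode below 0.03 m and angle between each of cup_a, cup_b, coffee_pot, sugar_jar's own z axis and vertical below 0.2 rad); the arm keeps its last pose, push and grip.
It fails at once if the cup on the orange saucer is pushed more than 30 mm or tipped (distance of cup_a from where it was at the start of the episode above 0.03 m or angle between cup_a's own z axis and vertical above 0.3 rad).
It fails at once if the cup on the blue saucer is pushed more than 30 mm or tipped (distance of cup_b from where it was at the start of the episode above 0.03 m or angle between cup_b's own z axis and vertical above 0.3 rad).
It fails at once if the coffee pot is pushed more than 30 mm or tipped (distance of coffee_pot from where it was at the start of the episode above 0.03 m or angle between coffee_pot's own z axis and vertical above 0.3 rad).
It fails at once if the sugar jar is pushed more than 30 mm or tipped (distance of sugar_jar from where it was at the start of the episode above 0.03 m or angle between sugar_jar's own z axis and vertical above 0.3 rad).
It also fails if it takes over 38 s, if anything falls off the work surface, if the arm or the gripper's body presses on something with over 40 N, if the wrist force passes 120 N, or if a joint passes its speed limit or range.

## Working session

There is one attempt and no reset: what is moved stays moved. The work goes in short steps, Python scripts to look and compute and a tool call to move; the robot and the scene stay as the last step left them, time stands still between calls to the robot, and variables do not carry over. Pictures are saved under pics/ and viewed, at most 10 in all, crops included, and the job is handed in when it is done.

Besides the shell and the picture viewer there is one more tool, called after ">>>" in YAML: its name, and indented under it one key for each argument. drive_tool: Moves the arm, as the interface text tells. Its arguments: {"type":"object","properties":{"steps":{"type":"array"},"gripper":{"type":"number"},"newtons":{"type":"number"}},"required":["steps"]}

```bash
mkdir -p pics; cat > h.py <<'E'
import numpy as np,cv2
from station import bot,camera,spotter
def snap(n,f):
    c=camera(n); cv2.imwrite('pics/'+f,cv2.resize(c['pixels'],None,fx=1.5,fy=1.5,interpolation=cv2.INTER_CUBIC)); return c
def proj(c,p):
    T=np.linalg.inv(c['extrinsics']); q=T[:3,:3]@np.array(p)+T[:3,3]; u=c['mtx']@q; return u[:2]/u[2]
def ray(c,uv,z):
    d=c['extrinsics'][:3,:3]@np.linalg.inv(c['mtx'])@np.array([uv[0],uv[1],1.]); o=c['extrinsics'][:3,3]; return o+d*(z-o[2])/d[2]
E
python3 - <<'E'
from h import *
np.set_printoptions(precision=4,suppress=True)
for n in('scene','top'):
    c=snap(n,n+'0.png')
    print(n,c['extrinsics'][:3,3])
    for t in('stand','pointer','mark','head','grip','tray','cup_a','coffee_pot','sugar_jar','button'):
        r=[]
        try: r=spotter.landmark_of(n,t) 
        except Exception as e: r=[]
        if not r:
            try:r=spotter.spot_in(n,t)
            except Exception as e: print(e)
        print(t,[(np.round(d['position'],4),round(d['score'],2),np.round(proj(c,d['position']))) for d in r[:3]])
print(bot.read_state())
E
```

```text
scene [ 0.7945 -0.3635  0.9466]
stand [(array([ 0.5985, -0.1057,  0.0038]), 0.61, array([234., 297.]))]
pointer [(array([ 0.6452, -0.1705,  0.0145]), 0.6, array([237., 329.]))]
mark [(array([ 0.6325, -0.0404,  0.0045]), 0.38, array([258., 281.])), (array([0.542 , 0.2299, 0.    ]), 0.18, array([273., 190.]))]
head [(array([ 0.6114, -0.172 ,  0.1658]), 0.63, array([220., 302.])), (array([0.4416, 0.2811, 0.0063]), 0.63, array([251., 164.]))]
grip [(array([ 0.6105, -0.1702,  0.1874]), 0.61, array([219., 297.]))]
tray [(array([ 0.5449,  0.2315, -0.0036]), 0.64, array([274., 191.])), (array([ 0.6109, -0.1723,  0.1667]), 0.63, array([219., 302.]))]
cup_a [(array([0.4442, 0.2837, 0.0049]), 0.85, array([252., 164.])), (array([ 0.5444,  0.2302, -0.001 ]), 0.51, array([274., 190.]))]
coffee_pot [(array([ 0.2902, -0.1802,  0.0013]), 0.8, array([116., 268.])), (array([0.6211, 0.265 , 0.0092]), 0.78, array([303., 190.]))]
sugar_jar [(array([ 0.8156, -0.0852,  0.0005]), 0.86, array([318., 332.]))]
button []
top [0.3905 0.1191 1.2269]
stand [(array([ 0.5953, -0.1056,  0.0017]), 0.7, array([324., 193
[... 643 characters left out ...]
rray([0.7901, 0.0277, 0.0027]), 0.88, array([284., 140.])), (array([ 0.8137, -0.0782,  0.0004]), 0.58, array([313., 133.]))]
button [(array([ 0.608 , -0.1657,  0.2068]), 0.7, array([356., 176.]))]
{'clock': 1.15, 'qpos': array([ 1.143 ,  0.2863,  1.5767, -0.    ,  1.2786, -0.15  ]), 'joint_vel': array([ 0.0009, -0.0017,  0.0019, -0.0016,  0.0018, -0.0009]), 'joint_efforts': array([ -0.0003, -40.5981, -29.2931,  -0.0002,   0.0007,   0.    ]), 'ee_pos': array([0.1851, 0.6491, 0.2533]), 'tool_rot': array([ 0.435 ,  3.1113, -0.    ]), 'contact_force': array([ 0.9206, -0.548 , -0.4396]), 'wrist_torque': array([ 0.0081, -0.054 , -0.0073]), 'gripper_force': 0.0, 'gripper_width': 1.0005650988298045}
```

View pics/scene0.png

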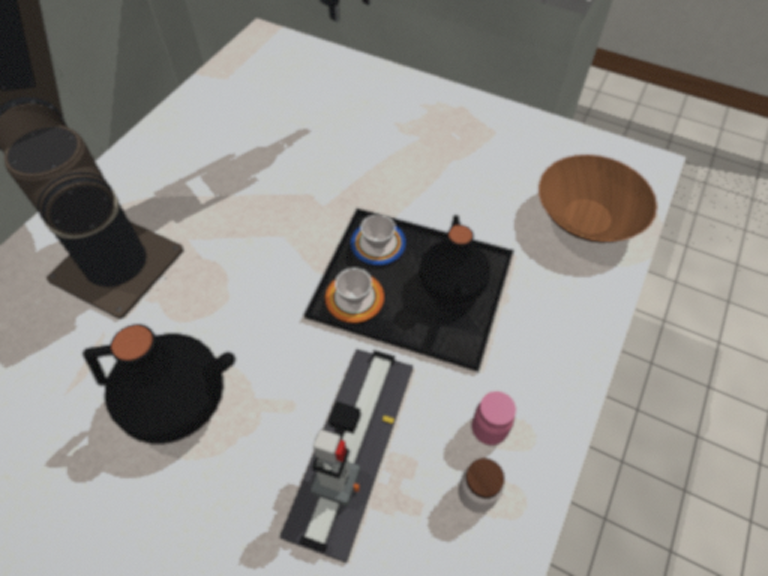

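View pics/top0.png

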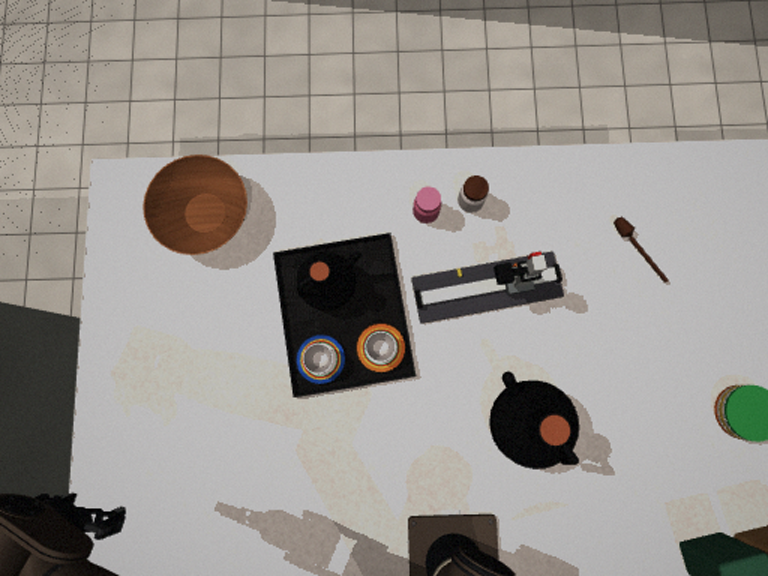

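The scene picture shows the stand running from (320,530) to (380,360), with the orange pointer at (357,487) and the yellow mark at (389,419). The real jar, white with a dark lid, is at (483,483), and the pink look-alike is at (494,417). Both pots are black: the one on the tray at (455,270) is the one meant, and the bigger one on the counter at (160,385) is not. I won't reach for any of these. There is only one stand. Next I'll measure its yaw, the pointer and the mark from the pixels.

```bash
python3 - <<'E'
from h import *
np.set_printoptions(precision=4,suppress=True)
cs={n:camera(n) for n in('scene','top')}
cent={}
for n,c in cs.items():
    im=c['pixels']; hsv=cv2.cvtColor(im,cv2.COLOR_BGR2HSV)
    for nm,lo,hi,z in(('yellow',(23,150,100),(33,255,255),.016),('orange',(6,170,120),(18,255,255),.017),('red',(0,180,80),(4,255,255),.19),('red',(174,180,80),(180,255,255),.19)):
        m=cv2.inRange(hsv,lo,hi); k,_,st,ce=cv2.connectedComponentsWithStats(m)
        for i in range(1,k):
            if st[i,4]>=3:
                p=ray(c,ce[i],z)
                if abs(p[0]-.62)<.12 and abs(p[1]+.1)<.17: print(n,nm,ce[i],st[i],p)
c=cs['top']
P=[ray(c,np.array(q)/1.5,.012) for q in((412,278),(553,251),(563,296),(420,323))]
print(np.array(P),np.mean(P,0)); 
for a,b in((1,0),(2,3)):
    d=P[a]-P[b]; print(np.degrees(np.arctan2(-d[0],d[1]))%180,np.linalg.norm(d))
# dark plate fit: minAreaRect in top image
im=cs['scene']['pixels']; crop=im[220:380,170:300]; cv2.imwrite('pics/c1.png',cv2.resize(crop,None,fx=4,fy=3.7,interpolation=cv2.INTER_CUBIC))
for t in('pointer','grip','mark','stand'):
  for n in cs: print(t,n,[np.round(d['position'],4) for d in spotter.landmark_of(n,t)[:1]])
E
```

```text
scene yellow [258.3529 279.4118] [256 278   6   4  17] [ 0.6334 -0.041   0.016 ]
scene orange [237.4 324.2] [237 323   2   3   5] [ 0.6407 -0.1621  0.017 ]
scene red [226.8333 300.3056] [225 295   5  11  36] [ 0.6281 -0.1686  0.19  ]
top yellow [305.8333 181.6667] [305 179   3   6  12] [ 0.6331 -0.0418  0.016 ]
top red [357.3 168.7] [354 168   7   3  10] [ 0.6333 -0.1747  0.19  ]
[[ 0.6241  0.0671  0.012 ]
 [ 0.6787 -0.2653  0.012 ]
 [ 0.5714 -0.28    0.012 ]
 [ 0.5183  0.0525  0.012 ]] [ 0.5981 -0.1064  0.012 ]
9.3189098712418 0.33683642412919806
9.080294034704139 0.3366964377634658
pointer scene [array([ 0.6448, -0.1695,  0.0223])]
pointer top [array([ 0.6119, -0.1746,  0.1693])]
grip scene [array([ 0.6091, -0.1748,  0.1905])]
grip top [array([ 0.6075, -0.1687,  0.1882])]
mark scene [array([ 0.6331, -0.0443,  0.0069])]
mark top [array([0.4454, 0.2854, 0.0068])]
stand scene [array([ 0.5983, -0.1072,  0.0028])]
stand top [array([ 0.5964, -0.1055, -0.0012])]
```

View pics/c1.png

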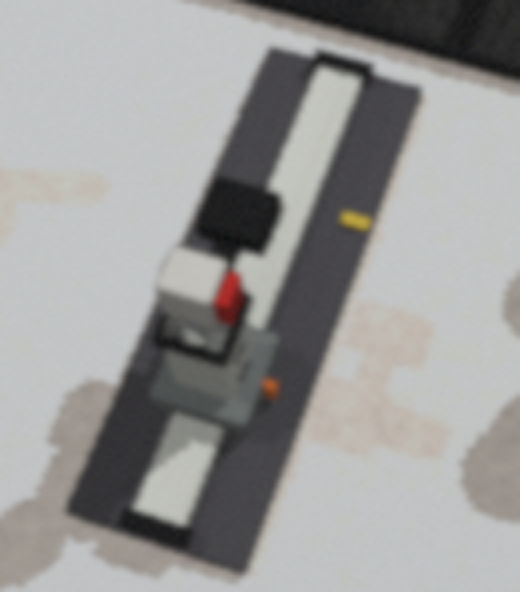

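The crop confirms the stand: red button on the +x side, orange pointer near crop (270,388) and yellow mark at (355,219). The yaw is about 9.2°. The grip is at about (0.6085,-0.172,0.19) and the slide needed is about 0.122 m. I'll start moving.

>>> drive_tool:
  steps:
    - [[-385,-200,-50],[0,0,57]]
    - [[-385,-200,-50],[0,0,57]]
    - [[-385,-200,-50],[0,0,57]]
    - [[-385,-200,-50],[0,0,57]]
    - [[-385,-200,-50],[0,0,57]]
    - [[-385,-200,-50],[0,0,57]]
    - [[-385,-200,-50],[0,0,57]]
    - [[-385,-200,-50],[0,0,57]]
  gripper: 0
  newtons: 30

```text
clock: 2.32
ee_pos: [0.4269, 0.4202, 0.2921]
tool_rot: [1.874, 2.521, 0.001]
contact_force: [0.1, 0.1, 0.1]
gripper_width: 0.999
gripper_force: 0.0
```

```bash
cat >> h.py <<'E'
from scipy.spatial.transform import Rotation as R
Y=np.radians(9.2); SX=np.array([np.cos(Y),np.sin(Y),0]); SY=np.array([-np.sin(Y),np.cos(Y),0])
def plan(p,yaw=9.2):
    s=bot.read_state(); A=R.from_rotvec(s['tool_rot']); a=np.radians(yaw)
    y=np.array([np.cos(a),np.sin(a),0]); z=np.array([0,0,-1.]); B=R.from_matrix(np.c_[np.cross(y,z),y,z])
    print('at',s['ee_pos'].round(4),'clock',s['clock'],'shift mm',(A.inv().apply(np.array(p)-s['ee_pos'])*1000).round(1),'turn',np.degrees((A.inv()*B).as_rotvec()).round(2),'F',s['contact_force'].round(1),'T',s['wrist_torque'].round(2),'w',round(s['gripper_width'],3),'gf',round(s['gripper_force'],1))
E
python3 -c "
from h import *
plan([.6095,-.172,.29])"
```

```text
at [0.4269 0.4202 0.2921] clock 2.3167 shift mm [-619.7    4.2    1.9] turn [ 0.04 -0.02  7.54] F [0.1 0.1 0.1] T [0.01 0.01 0.01] w 0.999 gf 0.0
```

>>> drive_tool:
  steps:
    - [[-620,4,0],[0,0,7.5]]
    - [[-620,4,0],[0,0,7.5]]
    - [[-620,4,0],[0,0,7.5]]
    - [[-620,4,0],[0,0,7.5]]
    - [[-620,4,0],[0,0,7.5]]
    - [[-620,4,0],[0,0,7.5]]
    - [[-620,4,0],[0,0,7.5]]
    - [[-620,4,0],[0,0,7.5]]

```text
clock: 2.98
ee_pos: [0.526, 0.1018, 0.2919]
tool_rot: [2.028, 2.399, 0.001]
contact_force: [1.0, 0.4, 0.2]
gripper_width: 0.996
gripper_force: 0.0
```

```bash
python3 -c "
from h import *
plan([.6095,-.172,.29])"
```

```text
at [0.526  0.1018 0.2919] clock 2.9833 shift mm [-283.9   36.8    2. ] turn [0.06 0.   0.38] F [1.  0.4 0.2] T [ 0.07 -0.04  0.01] w 0.996 gf 0.0
```

>>> drive_tool:
  steps:
    - [[-284,36,0],[0,0,0.4]]
    - [[-284,36,0],[0,0,0.4]]
    - [[-284,36,0],[0,0,0.4]]
    - [[-284,36,0],[0,0,0.4]]
    - [[-284,36,0],[0,0,0.4]]
    - [[-284,36,0],[0,0,0.4]]
    - [[-284,36,0],[0,0,0.4]]
    - [[-284,36,0],[0,0,0.4]]

```text
clock: 3.65
ee_pos: [0.6093, -0.1766, 0.291]
tool_rot: [2.042, 2.384, -0.003]
contact_force: [0.1, 1.1, 0.3]
gripper_width: 0.997
gripper_force: 0.0
```

>>> drive_tool:
  steps:
    - [[0,0,0],[0,0,0]]
    - [[0,0,0],[0,0,0]]
    - [[0,0,0],[0,0,0]]

```text
clock: 3.9
ee_pos: [0.6084, -0.1691, 0.2915]
tool_rot: [-2.035, -2.393, -0.0]
contact_force: [-0.4, -0.2, 0.5]
gripper_width: 1.0
gripper_force: 0.0
```

```bash
python3 -c "
from h import *
plan([.6095,-.172,.195])
c=snap('scene','s1.png')
for n in('scene','top'):
  camera(n); print([d['position'] for d in spotter.landmark_of(n,'grip')[:1]])
"
```

```text
at [ 0.6084 -0.1691  0.2915] clock 3.9 shift mm [-3.1  0.7 96.5] turn [-0.01 -0.02  0.05] F [-0.4 -0.2  0.5] T [ 0.01 -0.06 -0.01] w 1.0 gf 0.0
[[0.6107, -0.171, 0.1889]]
[[0.6092, -0.1696, 0.1875]]
```

View pics/s1.png

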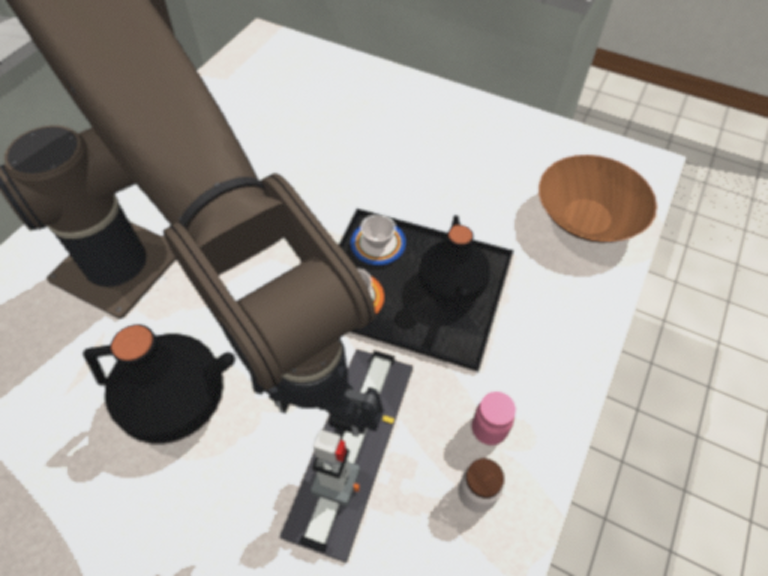

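The gripper is above the head, fingers open along stand x and nothing in the way; pointer at (357,488), mark at (389,419). Descending.

>>> drive_tool:
  steps:
    - [[-2,1,30],[0,0,0]]
    - [[-2,1,60],[0,0,0]]
    - [[-2,1,80],[0,0,0]]
    - [[-2,1,96],[0,0,0]]
    - [[-2,1,96],[0,0,0]]
    - [[-2,1,96],[0,0,0]]
    - [[-2,1,96],[0,0,0]]

```text
clock: 4.73
ee_pos: [0.6106, -0.1722, 0.1971]
tool_rot: [2.034, 2.391, 0.001]
contact_force: [-0.0, 0.6, -0.2]
gripper_width: 0.999
gripper_force: 0.0
```

>>> drive_tool:
  steps:
    - [[0,0,0],[0,0,0]]
    - [[0,0,0],[0,0,0]]
    - [[0,0,0],[0,0,0]]
    - [[0,0,0],[0,0,0]]
    - [[0,0,0],[0,0,0]]
    - [[0,0,0],[0,0,0]]
    - [[0,0,0],[0,0,0]]
    - [[0,0,0],[0,0,0]]
  gripper: 255
  newtons: 30

```text
clock: 5.4
ee_pos: [0.6108, -0.1723, 0.1973]
tool_rot: [2.035, 2.389, 0.003]
contact_force: [-1.4, -0.0, 5.6]
gripper_width: 0.368
gripper_force: 31.6
```

```bash
python3 -c "
from h import *
p=bot.read_state()['ee_pos']; plan(p+.12*SY)"
```

```text
at [ 0.6108 -0.1723  0.1973] clock 5.4 shift mm [ 1.2e+02 -1.0e-01 -1.0e-01] turn [ 0.19  0.07 -0.05] F [-1.4 -0.   5.6] T [ 0.23 -0.34 -0.05] w 0.368 gf 31.6
```

The opening is 31 mm, so the head is gripped and the button is in. Now I'll slide the carriage along stand +y.

>>> drive_tool:
  steps:
    - [[10,0,0],[0,0,0]]
    - [[25,0,0],[0,0,0]]
    - [[40,0,0],[0,0,0]]
    - [[55,0,0],[0,0,0]]
    - [[70,0,0],[0,0,0]]
    - [[85,0,0],[0,0,0]]
    - [[100,0,0],[0,0,0]]
    - [[110,0,0],[0,0,0]]

```text
clock: 6.07
ee_pos: [0.5933, -0.0629, 0.1973]
tool_rot: [2.032, 2.389, 0.002]
contact_force: [0.7, -3.9, 6.0]
gripper_width: 0.363
gripper_force: 30.2
```

>>> drive_tool:
  steps:
    - [[5,0,0],[0,0,0]]
    - [[5,0,0],[0,0,0]]
    - [[5,0,0],[0,0,0]]
    - [[5,0,0],[0,0,0]]

```text
clock: 6.4
ee_pos: [0.5924, -0.0571, 0.1973]
tool_rot: [2.035, 2.391, 0.005]
contact_force: [-0.3, 2.8, 7.3]
gripper_width: 0.363
gripper_force: 31.0
```

```bash
python3 - <<'E'
from h import *
np.set_printoptions(precision=4,suppress=True)
p=bot.read_state()['ee_pos']; plan(p)
c0=np.array([.5975,-.1062,0])
f=lambda q:(np.round((np.array(q)-c0)@SX,4),np.round((np.array(q)-c0)@SY,4))
print('tcp stand',f(p))
for n in('scene','top'):
    c=camera(n); hsv=cv2.cvtColor(c['pixels'],cv2.COLOR_BGR2HSV)
    for nm,lo,hi,z in(('yellow',(22,130,80),(33,255,255),.014),('orange',(4,130,90),(19,255,255),.017)):
        m=cv2.inRange(hsv,lo,hi); k,_,st,ce=cv2.connectedComponentsWithStats(m)
        for i in range(1,k):
            q=ray(c,ce[i],z)
            if st[i,4]>1 and abs(q[0]-.62)<.1 and abs(q[1]+.1)<.14: print(n,nm,ce[i],st[i,4],f(q))
    for t in('pointer','mark'): print(n,t,[(f(d['position']),round(d['score'],2)) for d in spotter.landmark_of(n,t)[:1]])
    if n=='scene': cv2.imwrite('pics/c2.png',cv2.resize(c['pixels'][240:330,210:310],None,fx=6,fy=6,interpolation=cv2.INTER_CUBIC))
E
```

```text
at [ 0.5924 -0.0571  0.1973] clock 6.4 shift mm [0. 0. 0.] turn [ 0.22 -0.03 -0.01] F [-0.3  2.8  7.3] T [ 0.18 -0.51 -0.16] w 0.363 gf 31.0
tcp stand (np.float64(0.0028), np.float64(0.0493))
scene yellow [258.6842 279.4211] 19 (np.float64(0.0465), np.float64(0.0596))
scene orange [253.5882 278.8824] 17 (np.float64(0.0342), np.float64(0.0558))
scene pointer [((np.float64(0.0401), np.float64(0.048)), 0.86)]
scene mark [((np.float64(0.0453), np.float64(0.0562)), 0.48)]
top yellow [305.5 179.5] 2 (np.float64(0.0536), np.float64(0.0571))
top pointer [((np.float64(0.045), np.float64(0.0536)), 0.57)]
top mark []
```

View pics/c2.png

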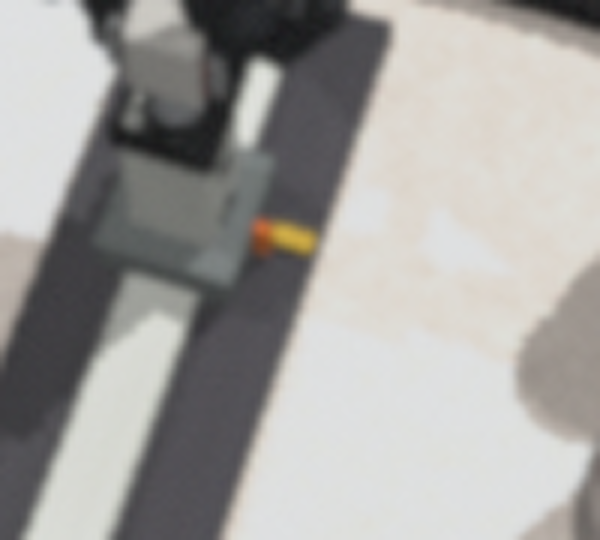

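The crop shows the orange pointer at (262,236) just touching the yellow mark at (295,238). The pointer is about 4–6 mm short, so I'll nudge 5 mm further.

>>> drive_tool:
  steps:
    - [[3,0,0],[0,0,0]]
    - [[5,0,0],[0,0,0]]
    - [[5,0,0],[0,0,0]]
    - [[5,0,0],[0,0,0]]
    - [[5,0,0],[0,0,0]]
    - [[5,0,0],[0,0,0]]
    - [[5,0,0],[0,0,0]]

```text
clock: 7.28
ee_pos: [0.5918, -0.0533, 0.1973]
tool_rot: [2.034, 2.389, 0.003]
contact_force: [-0.3, -1.8, 6.4]
gripper_width: 0.362
gripper_force: 30.5
```

```bash
python3 - <<'E'
from h import *
p=bot.read_state()['ee_pos']; plan(p)
c0=np.array([.5975,-.1062,0])
f=lambda q:[round(float((np.array(q)-c0)@a),4) for a in(SX,SY)]
print('tcp stand',f(p))
for n in('scene','scene','scene','top','top'):
    c=camera(n); hsv=cv2.cvtColor(c['pixels'],cv2.COLOR_BGR2HSV)
    for nm,lo,hi,z in(('yellow',(22,130,80),(33,255,255),.015),('orange',(4,130,90),(19,255,255),.019)):
        m=cv2.inRange(hsv,lo,hi); k,_,st,ce=cv2.connectedComponentsWithStats(m)
        for i in range(1,k):
            q=ray(c,ce[i],z)
            if st[i,4]>1 and abs(q[0]-.62)<.1 and abs(q[1]+.1)<.14: print(n,nm,ce[i].round(1),st[i,4],f(q))
    for t in('pointer','mark'): print(n,t,[(f(d['position']),round(d['score'],2)) for d in spotter.landmark_of(n,t)[:1]])
    if n=='scene': cv2.imwrite('pics/c3.png',cv2.resize(c['pixels'][250:310,220:300],None,fx=8,fy=8,interpolation=cv2.INTER_CUBIC))
E
```

```text
at [ 0.5918 -0.0533  0.1973] clock 7.2833 shift mm [0. 0. 0.] turn [ 0.23  0.09 -0.02] F [-0.3 -1.8  6.4] T [-0.1  -0.5  -0.13] w 0.362 gf 30.5
tcp stand [0.0028, 0.0531]
scene yellow [258.9 279.6] 17 [0.0473, 0.0591]
scene orange [254.1 277.9] 16 [0.0349, 0.0579]
scene pointer [([0.037, 0.0492], 0.63)]
scene mark [([0.0016, 0.0537], 0.7)]
scene yellow [259.  279.5] 18 [0.0474, 0.0593]
scene orange [254.1 277.9] 16 [0.0349, 0.0579]
scene pointer [([0.0371, 0.0505], 0.8)]
scene mark [([0.0455, 0.0565], 0.52)]
scene yellow [259.  279.5] 18 [0.0474, 0.0593]
scene orange [254.1 277.9] 16 [0.0349, 0.0579]
scene pointer [([0.0388, 0.0509], 0.93)]
scene mark [([0.0444, 0.056], 0.45)]
top pointer [([0.0434, 0.0548], 0.49)]
top mark []
top pointer [([0.0423, 0.0546], 0.51)]
top mark []
```

View pics/c3.png

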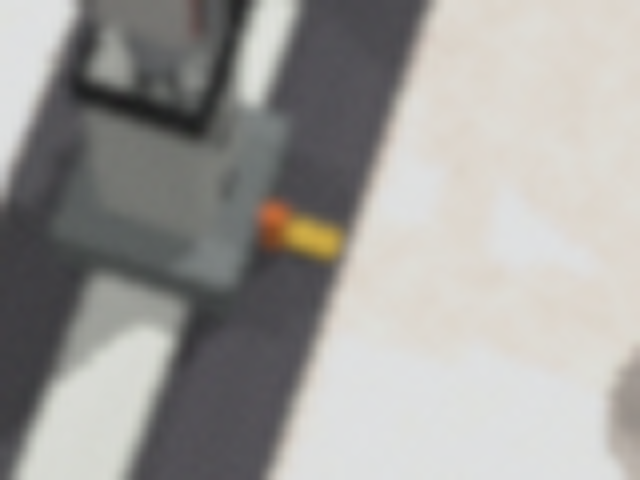

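The pointer at (273,224) and the mark at (313,240) now line up along stand x. The pixels put it −1 mm and the networks about −5 mm. I'll add 2 mm, let it settle, then lift.

>>> drive_tool:
  steps:
    - [[2,0,0],[0,0,0]]
    - [[2,0,0],[0,0,0]]
    - [[2,0,0],[0,0,0]]
    - [[2,0,0],[0,0,0]]
    - [[2,0,0],[0,0,0]]
    - [[2,0,0],[0,0,0]]

```text
clock: 8.53
ee_pos: [0.5915, -0.0515, 0.1973]
tool_rot: [2.034, 2.389, 0.003]
contact_force: [0.7, -0.9, 6.0]
gripper_width: 0.361
gripper_force: 30.4
```

>>> drive_tool:
  steps:
    - [[0,0,-5],[0,0,0]]
    - [[0,0,-12],[0,0,0]]
    - [[0,0,-22],[0,0,0]]
    - [[0,0,-32],[0,0,0]]
    - [[0,0,-42],[0,0,0]]
    - [[0,0,-52],[0,0,0]]
    - [[0,0,-62],[0,0,0]]
    - [[0,0,-70],[0,0,0]]

```text
clock: 9.2
ee_pos: [0.5912, -0.0511, 0.2647]
tool_rot: [2.035, 2.39, 0.004]
contact_force: [5.7, -1.3, -4.9]
gripper_width: 0.366
gripper_force: 31.6
```

```bash
python3 - <<'E'
from h import *
p=bot.read_state()['ee_pos']; plan([.5918-.16*.0019,-.0533+.0019,.289])
c0=np.array([.5975,-.1062,0]); print([(p-c0)@SX,(p-c0)@SY])
E
```

```text
at [ 0.5912 -0.0511  0.2647] clock 9.2 shift mm [ -0.3   0.3 -24.3] turn [ 0.2   0.03 -0.02] F [ 5.7 -1.3 -4.9] T [-0.24 -1.64 -0.1 ] w 0.366 gf 31.6
[np.float64(0.002632302240937086), np.float64(0.05536338412945748)]
```

>>> drive_tool:
  steps:
    - [[0,0,-8],[0,0,0]]
    - [[0,0,-15],[0,0,0]]
    - [[0,0,-19],[0,0,0]]
    - [[0,0,-22],[0,0,0]]
    - [[0,0,-22],[0,0,0]]
    - [[0,0,-22],[0,0,0]]
    - [[0,0,-22],[0,0,0]]
    - [[0,0,-22],[0,0,0]]

```text
clock: 9.87
ee_pos: [0.5912, -0.0512, 0.2868]
tool_rot: [2.035, 2.39, 0.004]
contact_force: [6.0, -0.4, -2.2]
gripper_width: 0.361
gripper_force: 32.1
```

```bash
python3 - <<'E'
from h import *
p=bot.read_state()['ee_pos']; plan(p)
c0=np.array([.5975,-.1062,0])
f=lambda q:[round(float((np.array(q)-c0)@a),4) for a in(SX,SY)]
for n in('scene','top'):
    c=camera(n); hsv=cv2.cvtColor(c['pixels'],cv2.COLOR_BGR2HSV)
    for nm,lo,hi,z in(('yellow',(22,130,80),(33,255,255),.015),('orange',(4,130,90),(19,255,255),.019)):
        m=cv2.inRange(hsv,lo,hi); k,_,st,ce=cv2.connectedComponentsWithStats(m)
        for i in range(1,k):
            q=ray(c,ce[i],z)
            if st[i,4]>1 and abs(q[0]-.62)<.1 and abs(q[1]+.1)<.14: print(n,nm,ce[i].round(1),st[i,4],f(q))
    for t in('pointer','mark','grip'): print(n,t,[(f(d['position']),round(d['position'][2],4),round(d['score'],2)) for d in spotter.landmark_of(n,t)[:1]])
    if n=='scene': cv2.imwrite('pics/c4.png',cv2.resize(c['pixels'][190:310,190:310],None,fx=5,fy=5,interpolation=cv2.INTER_CUBIC))
E
```

```text
at [ 0.5912 -0.0512  0.2868] clock 9.8667 shift mm [0. 0. 0.] turn [ 0.18  0.01 -0.02] F [ 6.  -0.4 -2.2] T [-0.07 -1.64 -0.1 ] w 0.361 gf 32.1
scene yellow [259.  279.5] 18 [0.0474, 0.0593]
scene orange [254.3 277.1] 18 [0.0346, 0.0601]
scene pointer [([0.0418, 0.0537], 0.0196, 0.98)]
scene mark [([0.0463, 0.0571], 0.0073, 0.46)]
scene grip [([0.0013, 0.0554], 0.2803, 0.82)]
top pointer [([0.0419, 0.0572], 0.0147, 0.66)]
top mark []
top grip []
```

View pics/c4.png

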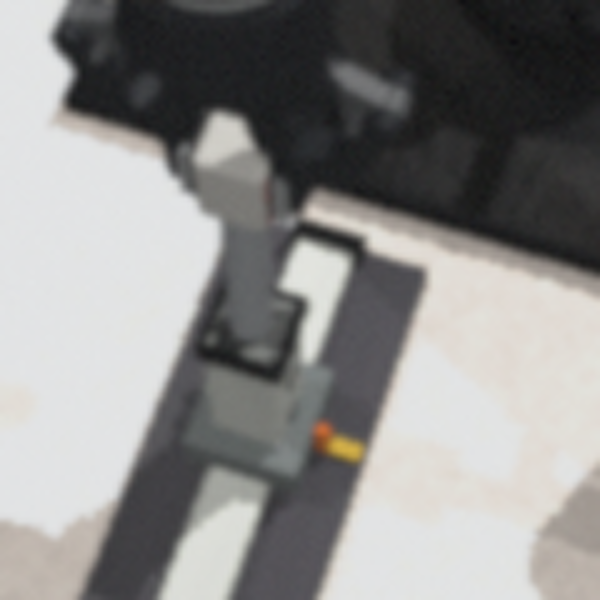

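The crop shows the mast extended, with the head at (235,165), the pointer at (322,437) and the mark at (345,447) in line. The mast has risen 89.5 mm. I'll pull lightly to confirm it is against the end stop.

>>> drive_tool:
  steps:
    - [[0,0,-1],[0,0,0]]
    - [[0,0,-2],[0,0,0]]
    - [[0,0,-2],[0,0,0]]
    - [[0,0,-2],[0,0,0]]
    - [[0,0,-2],[0,0,0]]
    - [[0,0,-2],[0,0,0]]

```text
clock: 10.77
ee_pos: [0.5912, -0.0512, 0.2875]
tool_rot: [2.036, 2.391, 0.003]
contact_force: [7.5, -1.3, -5.1]
gripper_width: 0.361
gripper_force: 31.4
```

```bash
python3 -c "
from h import *
plan([.5912,-.0512,.2875]); print(bot.sign_off())"
```

```text
at [ 0.5912 -0.0512  0.2875] clock 10.7667 shift mm [-0.  0. -0.] turn [ 0.15 -0.02 -0.03] F [ 7.5 -1.3 -5.1] T [-0.18 -1.96 -0.06] w 0.361 gf 31.4
the job is handed in; nothing more can be done
None
```

The job is handed in at 10.8 s (no verdict returned): the pointer reads within about 4 mm of the mark, the mast is up about 90 mm against its end stop, and the head is still held at about 31 N with the button in; I never reached near the cups, pot or jar.

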